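# Close the vented tube and hold the mixer's clamp plate down

### The arm

A 6-joint arm with a two-finger parallel gripper is mounted at the origin on the work surface. World frame = base frame: x ahead of the robot, y to its left, z up, the work surface at z = 0. Lengths are in m, angles in rad, forces in N, time in s.
With the tool pointing down it reaches from about 0.35 to 0.95 m from the base axis. Payload 17.4 kg.
Tool frame: the origin (TCP) lies between the finger pads; the fingertips stand 14 mm ahead of it and the grasp point (between the pads) lies 5 mm behind it; z points along the fingers, y is the line along which they close (so a half turn about z gives the same grasp; the last joint's range is limited). The gripper opens to 93 mm and grips with 3 to 60 N. Pads are 15 mm wide; open, the fingers measure 128 mm over their backs; the gripper's body (75 mm by 188 mm) begins 65 mm behind the grasp point.
Start: joints at [1.125, 0.116, 1.442, -0, 1.584, -0.038], TCP at [0.268, 0.62, 0.233] pointing down, gripper open.
Joint ranges: [-2.83, 2.83], [-0.83, 2.19], [0.07, 2.5], [-1.14, 4.28], [0.01, 3], [-2.97, 2.97]. Speed limits (rad/s): [1.89, 1.89, 2.22, 3.14, 3.14, 3.14].

### API

Orientations are given as a unit quaternion [w, x, y, z].
In Python, from bench import robot, viewer, sign_off gives the robot as it stands.
- The arm moves only by the tool drive_tool, never from a script. Its argument "rows" is a list of rows, each a list of 7 numbers: the opening, from -1 (shut) to 1 (fully open), then the shift along the tool's x, y, z scaled (see below), then the turn, a rotation vector about the tool's x, y, z scaled (see below). A call has 1 to 20 rows; each row shifts and turns the commanded pose from where the row before left it, along the tool's axes as they then stand; what a row does not reach is not made up. The controller multiplies each number of a shift by 4 cm and each number of a turn by 0.08 rad. A row lasts 1/8 s, in which the tool goes at most 62.5 mm and 10.7 degrees, less where a joint would pass 70% of its speed; a pose out of reach is approached as far as the arm can. A call with a number of a shift or a turn outside -1 to 1 is refused whole. A call with a gripper value outside its range is refused whole. The fingers move at their own pace and stop on an object; "newtons" is the grip in N (left out, the last holds). Time passes only in rows, so rows that do not move let the fingers close. It gives the time, the measured TCP pose, the force, the opening and the grip force at its end, in the units of the state.
- robot.get_state(): the state, without advancing time (a new reading comes with each control period).
- viewer.grab_frame(name): name is "scene" or "top" or "wrist"; returns a dict with "frame" (384x512x3 uint8, red, green, blue), "vfov" (degrees; the focal length in pixels is half the picture's height over the tangent of half this angle, whatever the lens; pixels are square), "cx", "cy" (the principal point, pixels), "origin" and "rotation" of the camera in the world; the wrist camera has in their place "mount" (4x4, takes a point from camera to tool coordinates, whose origin is the TCP and whose axes are the flange's). Camera axes: x right, y down, z forward; pixel columns grow to the right and rows downward; lengths in m; the calibration is good to about 2 mm. A picture is of the moment at which its call begins: read the wrist's pose just before it. There is no depth.
- sign_off(): hands the job in; it is judged then, once.
Trained networks look in a picture, given as the dict that the camera call returned (one of the last four; its "shot" number tells which), for a name from the list of things; names that differ only in an ending like _2 or _b are one class to them, and where a whole thing is asked for, a point or a joint stands for the part that bears it (a point fixed in the world has none). Each returns a list of dicts, best first, with "confidence" (0 to 1); they miss things now and then, are a little off and sometimes report something else, mostly with a low value. They report only what shows in the picture. A call takes as long as a camera call.
- viewer.masks_of(picture, label): "pixels" (384x512 bool, what is visible of it) and "uv" ([column, row] in pixels, amid what is visible of it).
The state is a dict: "t": time; "qpos": joint angles; "joint_velocities": joint speeds; "tau": joint torques, N m; "tool_pos": TCP position; "orientation": TCP orientation; "ft_force": force on the tool from outside, world axes, zero at the start; "ft_torque": the same for the moment, N m; "gripper_width": opening from 0.0 (shut) to 1.0 (fully open); "grasp_force": force on a finger pad.
Only numpy, scipy, OpenCV 4.12 (cv2) and the standard library are available. Lean on these libraries where they do the work, as an engineer would, in place of code of your own. Each camera call takes 0.05 s, during which the arm holds its last target. There are 200 camera calls.

### The job

One of the six tubes in the tube mixer's rack still has its push-on cap standing up in the vented position: press that cap fully home. Then lift the loose clamp plate by its handle, lower it gently over the mixer's two upright studs so that its foam lies level on all the tube caps, and finish while still holding it there, pressing straight down with a steady push of about 10 N, so that a colleague can screw on the two star knobs. Do not let go of it, do not lean hard on it, and leave everything else on the bench where it lies.

Things in the scene. Friction and masses are not known exactly. Their poses are not given: they have to be found in the camera images.
- mixer: tube mixer, fixed, in a different place each time, turned up to 15 degrees: white housing 180 x 200 mm, 74 high; on top a tray 110 x 184 mm (top at 94 mm) with a rack of 2 x 3 tubes at x -15, 15 and y -30, 0, 30 mm, and two upright studs 8 mm thick at x 0, y -72 and 72 mm, tips 250 mm above the bench. Origin on the bench under the rack's middle, z up, y from stud to stud
- rack_top (a point): point in the middle of the rack, midway between the studs, 203 mm above the bench: the height of the tops of the closed caps
- vent_cap (a joint): travel in m of the one cap that stands up: 0 vented (its top 8 mm higher than the closed caps around it), 0.008 fully home (level with them); starts at 0 to 0.001. It slides straight down its tube, needs about 7 N to move and stays where it is left; firm stop at home
- cap_top (a point): centre of the top face of the standing cap (white, 21 mm across; all six caps are alike, only this one stands higher). Its clear tube, 17 x 100 mm, may stand in any of the rack's six places, with 1 mm of play; z up
- clamp_plate: loose clamp plate, about 0.26 kg, foam down on the bench: aluminium 66 (x) x 168 (y) x 6 mm, a 14 mm foam pad under it, a black bridge handle on top. Origin in the middle of the foam's underside, z up, plate top at z 20 mm. In the middle of each short end an open slot 15 mm wide (x) runs 22 mm in, its root at y -62 and 62 mm, for the studs. Either way round is the same
- handle_grip (a point): middle of the handle's bar, 50 mm above the foam's underside: the bar is 14 mm thick (x) and 14 mm high, 100 mm long along the plate's y, with 23 mm free under it between two posts at y -42 and +42 mm (12 mm thick)
- foam_pad: the foam pad under the clamp plate, 62 x 112 x 14 mm; it gives about 1 mm for each 4 N and at most 8 mm. The force on it is the push of the hand plus the plate's weight (about 2.6 N)
- star_knob0: black star knob, 40 mm across, 24 mm high, lying on the bench (to be left alone)
- star_knob1: the other star knob, alike (to be left alone)
- tip_box: box of pipette tips 124 x 84 x 90 mm at the right side of the bench (to be left alone); origin under its middle
- well_plate: 96-well plate 86 x 128 x 14 mm at the left side of the bench (to be left alone); origin under its middle
- pipette: pipette 236 mm long, lying at the rear of the bench (to be left alone); origin under its middle

How it is judged:
By the outcome, as a careful person would: the job done as asked, in the order asked, and still so for the second after the job is handed in, while the arm keeps its last pose, push and grip.
It also fails if it takes over 64 s, if anything falls off the work surface, if the arm or the gripper's body presses on something with over 40 N, if the wrist force passes 120 N, or if a joint passes its speed limit or range.

## Working session

There is one attempt and no reset: what is moved stays moved. The work goes in short steps, Python scripts to look and compute and a tool call to move; the robot and the scene stay as the last step left them, time stands still between calls to the robot, and variables do not carry over. Pictures are saved under pics/ and viewed, at most 10 in all, crops included, and the job is handed in when it is done.

Besides the shell and the picture viewer there is one more tool, called after "Call:" by a JSON object that holds its "api" and its "payload", one argument or row to a line. drive_tool: Moves the arm, as the interface text tells. Its arguments: {"type":"object","properties":{"rows":{"type":"array"},"newtons":{"type":"number"}},"required":["rows"]}

```bash
mkdir -p pics; cat > h.py <<'E'
import numpy as np, cv2
from bench import robot, viewer, sign_off
from scipy.spatial.transform import Rotation as R
def save(p,name,crop=None,s=1):
    f=p["frame"]
    if crop: f=f[crop[1]:crop[3],crop[0]:crop[2]]
    f=cv2.resize(f,None,fx=s,fy=s,interpolation=cv2.INTER_CUBIC)
    cv2.imwrite("pics/"+name,f[:,:,::-1])
def cam(p,st=None):
    f=p["frame"].shape[0]/2/np.tan(np.radians(p["vfov"])/2)
    if "mount" in p:
        q=st["orientation"]; Rt=R.from_quat([q[1],q[2],q[3],q[0]]).as_matrix()
        M=np.array(p["mount"]); return f,np.array(st["tool_pos"])+Rt@M[:3,3],Rt@M[:3,:3]
    return f,np.array(p["origin"]),np.array(p["rotation"]).reshape(3,3)
def at_z(p,uv,z,st=None):
    f,o,r=cam(p,st); d=r@np.array([(uv[0]-p["cx"])/f,(uv[1]-p["cy"])/f,1]); return o+d*(z-o[2])/d[2]
def proj(p,X,st=None):
    f,o,r=cam(p,st); c=(np.atleast_2d(X)-o)@r; return np.c_[c[:,0]/c[:,2]*f+p["cx"],c[:,1]/c[:,2]*f+p["cy"]]
E
python3 - <<'E'
from h import *
st=robot.get_state(); print(st)
for n in("top","scene"):
    p=viewer.grab_frame(n); save(p,n+"0.png",s=1.5)
    print(n,p["vfov"],p["cx"],p["cy"],p.get("origin"),p.get("rotation"))
    for l in("mixer","clamp_plate","handle_grip","vent_cap","cap_top","star_knob0","tip_box","well_plate","pipette"):
        for m in viewer.masks_of(p,l)[:2]:
            ys,xs=np.nonzero(m["pixels"]); print(l,round(m["confidence"],2),np.round(m["uv"],1),xs.min(),xs.max(),ys.min(),ys.max(),len(xs))
E
```

```text
{'t': 0.0, 'qpos': array([ 1.12519780e+00,  1.16471509e-01,  1.44228037e+00,  2.50609445e-07,
        1.58400363e+00, -3.78010544e-02]), 'joint_velocities': array([-0.00135416,  0.00092161, -0.00041352,  0.00017845,  0.00107663,
       -0.00131215]), 'tau': array([-2.34447354e-03, -7.21250367e+01, -6.22602081e+01,  7.76657858e-02,
        2.42796860e-02, -8.67918789e-05]), 'tool_pos': array([0.26762099, 0.61946603, 0.23190556]), 'orientation': array([-1.39287762e-04,  2.02488796e-01,  9.79284407e-01, -5.64494803e-04]), 'ft_force': array([-0.29471179, -0.1226312 ,  0.30158562]), 'ft_torque': array([ 0.03416372, -0.02942692,  0.07524684]), 'grasp_force': 0.0, 'gripper_width': 0.9987925891204797}
top 48.16488287927551 251.8674781381426 183.24300856015256 [0.40969024 0.02156495 1.40773953] [-0.04737622  0.71164495 -0.6982025   0.06188892]
mixer 0.74 [187.8 217.6] 150 219 182 243 3515
clamp_plate 0.89 [305.9 218.4] 278 331 201 233 963
handle_grip 0.6 [304.3 216.1] 278 332 201 233 958
cap_top 0.39 [169.  206.8] 166 172 207 213 36
star_knob0 0.68 [252.5 233. ] 244 255 227 237 92
star_knob0 0.54 [165.8 211.1] 165 172 207 213 39
tip_box 0.81 [396.9 212.8] 376 419 193 237 1379
well_plate 0.79 [ 87.5 242.3] 65 111 222 260 1140
pipette 0.68 [242.9 142. ] 233 252 109 167 420
pipette 0.41 [187.8 213.6] 151 219 182 243 3491
scene 49.985507849388476 257.5266557994629 192.40987596432464 [ 1.64793217 -0.39132895  1.17708542] [-0.33651967  0.7441882   0.53022938 -0.2275857 ]
mixer 0.7 [292.  194.3] 267 328 158 220 2236
clamp_plate 0.89 [206.1 217.3] 185 228 205 232 638
handle_grip 0.79 [207.9 217.3] 185 228 206 232 645
star_knob0 0.4 [247.9 201.7] 243 250 197 203 48
tip_box 0.63 [131.5 232.9] 113 146 213 253 1108
well_plate 0.77 [353.9 173.9] 338 368 162 182 418
pipette 0.61 [280.8 247.3] 274 285 231 283 357
```

```bash
python3 - <<'E'
s=open('h.py').read()
s=s.replace('np.array(p["rotation"]).reshape(3,3)','R.from_quat(np.roll(p["rotation"],-1)).as_matrix()')
open('h.py','w').write(s)
E
python3 - <<'E'
from h import *
p=viewer.grab_frame("top"); save(p,"top1.png",(130,160,350,270),3.6)
for l,z in(("mixer",.09),("clamp_plate",.03),("tip_box",.09),("well_plate",.014),("pipette",.01),("star_knob0",.012)):
    m=viewer.masks_of(p,l)[0]; ys,xs=np.nonzero(m["pixels"])
    r=cv2.minAreaRect(np.c_[xs,ys].astype(np.float32)); b=cv2.boxPoints(r)
    print(l,np.round(at_z(p,r[0],z),3)); print(np.round([at_z(p,c,z)[:2] for c in b],3).tolist())
E
```

```text
mixer [0.521 0.198 0.09 ]
[[0.612, 0.31], [0.622, 0.099], [0.431, 0.088], [0.422, 0.295]]
clamp_plate [ 0.518 -0.176  0.03 ]
[[0.523, -0.09], [0.575, -0.242], [0.513, -0.262], [0.462, -0.11]]
tip_box [ 0.526 -0.456  0.09 ]
[[0.479, -0.383], [0.607, -0.432], [0.573, -0.531], [0.446, -0.48]]
well_plate [0.43  0.514 0.014]
[[0.441, 0.595], [0.498, 0.473], [0.418, 0.433], [0.363, 0.554]]
pipette [0.783 0.025 0.01 ]
[[0.685, 0.071], [0.894, 0.009], [0.883, -0.023], [0.675, 0.04]]
star_knob0 [0.643 0.009 0.012]
[[0.658, 0.025], [0.658, -0.005], [0.628, -0.006], [0.628, 0.024]]
```

View pics/top1.png

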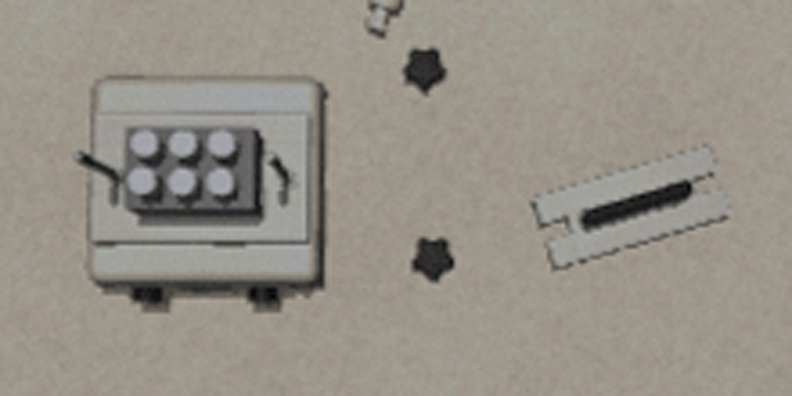

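```bash
cat >> h.py <<'E'
def units(target,yaw=None):
    """total shift (units of 4cm) in current tool axes, total z turn units; yaw=heading of tool x (mod pi)"""
    st=robot.get_state(); q=st["orientation"]; Rt=R.from_quat(np.roll(q,-1)).as_matrix()
    d=Rt.T@(np.array(target)-st["tool_pos"])/.04
    cur=np.arctan2(Rt[1,0],Rt[0,0]); t=0
    if yaw is not None:
        t=-((yaw-cur+np.pi/2)%np.pi-np.pi/2)/.08   # tool z down
    tilt=(Rt.T@np.cross(Rt[:,2],[0,0,-1]))/.08
    print("pos",np.round(st["tool_pos"],4),"yaw",round(cur,4),"shift",np.round(d,2),"turn",round(t,2),"tilt",np.round(tilt,3),"q6",round(st["qpos"][5],2),"F",np.round(st["ft_force"],2),"w",round(st["gripper_width"],3),"t",st["t"])
E
python3 - <<'E'
from h import *
p=viewer.grab_frame("wrist"); print(np.round(p["mount"],3),p["vfov"],p["cx"],p["cy"])
units([0.45,0.2,0.45],np.pi)
E
```

```text
[[-0.001 -0.962 -0.273  0.076]
 [ 1.    -0.001 -0.001 -0.001]
 [ 0.001 -0.273  0.962 -0.152]
 [ 0.     0.     0.     1.   ]] 60.03441992677109 254.76428737830014 185.73528707427747
pos [0.2677 0.6196 0.2326] yaw 2.7338 shift [-8.34 -7.82 -5.43] turn -5.1 tilt [-0. -0.  0.] q6 -0.04 F [1.04 0.68 0.37] w 0.999 t 1.4
```

Call:
{"api": "drive_tool", "payload": {
  "rows": [
    [1,0,0,-1,0,0,-1],
    [1,0,0,-1,0,0,-1],
    [1,0,0,-1,0,0,-1],
    [1,0,0,-1,0,0,-1],
    [1,0,0,-1,0,0,-1],
    [1,0,0,-0.4,0,0,-0.1]
  ]
}}

```text
t: 2.15
tool_pos: [0.2677, 0.6197, 0.451]
orientation: [0.001, -0.0, 1.0, 0.001]
ft_force: [0.6, 0.4, -0.8]
gripper_width: 1.001
grasp_force: 0.0
```

```bash
python3 - <<'E'
from h import *
units([0.47,0.2,0.45],np.pi)
E
```

```text
pos [0.2677 0.6197 0.451 ] yaw -3.1415 shift [-5.060e+00 -1.049e+01  1.000e-02] turn 0.0 tilt [0.032 0.015 0.   ] q6 -0.45 F [ 0.6   0.42 -0.83] w 1.001 t 2.15
```

Shut the gripper meanwhile (for pressing).

Call:
{"api": "drive_tool", "payload": {
  "rows": [
    [-1,-0.45,-0.95,0,0,0,0],
    [-1,-0.45,-0.95,0,0,0,0],
    [-1,-0.45,-0.95,0,0,0,0],
    [-1,-0.45,-0.95,0,0,0,0],
    [-1,-0.45,-0.95,0,0,0,0],
    [-1,-0.45,-0.95,0,0,0,0],
    [-1,-0.45,-0.95,0,0,0,0],
    [-1,-0.45,-0.95,0,0,0,0],
    [-1,-0.45,-0.95,0,0,0,0],
    [-1,-0.45,-0.95,0,0,0,0],
    [-1,-0.5,-0.95,0,0,0,0],
    [-1,0,0,0,0,0,0]
  ],
  "newtons": 20
}}

```text
t: 3.65
tool_pos: [0.4687, 0.1998, 0.4474]
orientation: [-0.001, 0.002, 1.0, -0.0]
ft_force: [-0.2, 0.9, 0.3]
gripper_width: 0.005
grasp_force: 0.0
```

```bash
python3 - <<'E'
from h import *
units([0.47,0.2,0.45],np.pi)
st=robot.get_state(); p=viewer.grab_frame("wrist"); save(p,"w1.png",s=1.5)
import pickle; pickle.dump((st,p),open("w1.pkl","wb"))
for l in("mixer","vent_cap","cap_top"):
    for m in viewer.masks_of(p,l)[:3]:
        ys,xs=np.nonzero(m["pixels"]); print(l,round(m["confidence"],2),np.round(m["uv"],1),xs.min(),xs.max(),ys.min(),ys.max(),len(xs),at_z(p,m["uv"],.211,st))
E
```

```text
pos [0.4687 0.1998 0.4474] yaw 3.1369 shift [-0.03  0.01 -0.06] turn -0.06 tilt [-0.01  -0.015  0.   ] q6 -1.21 F [-0.16  0.86  0.27] w 0.005 t 3.65
mixer 0.83 [251.1 167.1] 187 320 113 230 11382 [0.47950987 0.19392803 0.211     ]
vent_cap 0.79 [278.8 195.2] 271 284 187 203 193 [0.51484443 0.22751128 0.211     ]
cap_top 0.59 [280.6 193.3] 269 285 186 205 260 [0.51242439 0.22967483 0.211     ]
```

View pics/w1.png

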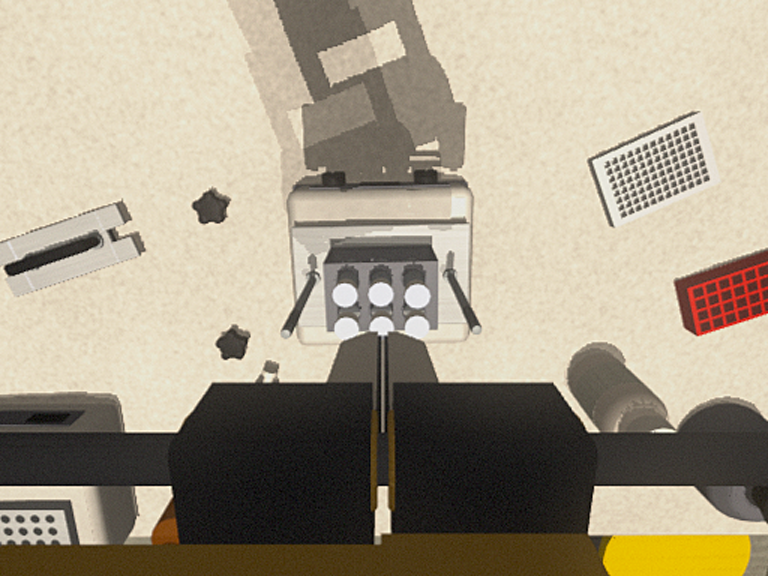

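```bash
python3 - <<'E'
from h import *
import pickle; st,p=pickle.load(open("w1.pkl","rb"))
for uv in((287/1.5,333/1.5),(476.5/1.5,330/1.5)): print("stud",np.round(at_z(p,uv,.25,st),4))
g=p["frame"].min(2); t=(g>232).astype(np.uint8); t[:180]=0;t[222:]=0;t[:,:218]=0;t[:,292:]=0
n,_,s,c=cv2.connectedComponentsWithStats(t)
for i in range(1,n):
    if s[i,4]>30: print(s[i],np.round(c[i],1),np.round(at_z(p,c[i],.203,st)[:2],4),np.round(at_z(p,c[i],.211,st)[:2],4))
save(p,"w1c.png",(180,150,340,230),4.8)
E
```

```text
stud [0.5337 0.1266 0.25  ]
stud [0.532  0.2688 0.25  ]
[223 189  15  15  58] [229.8 196.4] [0.5186 0.1669] [0.5161 0.1676]
[246 189  16  15  54] [253.6 195.4] [0.5174 0.1966] [0.5149 0.1967]
[270 190  16  15  59] [277.7 197.1] [0.5199 0.2267] [0.5173 0.2262]
[247 211  15   9  37] [253.8 215.2] [0.5438 0.1968] [0.5408 0.1968]
```

View pics/w1c.png

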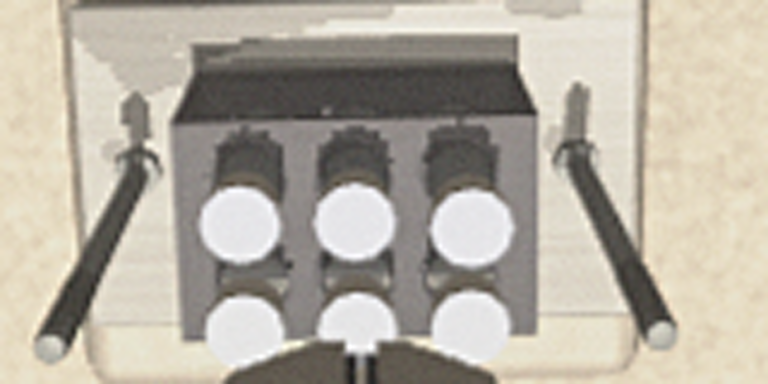

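```bash
python3 - <<'E'
from h import *
units([0.5178,0.228,0.25],np.pi)
E
```

```text
pos [0.4675 0.2023 0.4482] yaw -3.1413 shift [-1.26  0.64  4.95] turn 0.0 tilt [-0.001 -0.007  0.   ] q6 -1.21 F [0.23 1.02 0.68] w 0.009 t 3.85
```

Call:
{"api": "drive_tool", "payload": {
  "rows": [
    [-1,-0.42,0.21,0.5,0,0,0],
    [-1,-0.42,0.21,0.8,0,0,0],
    [-1,-0.42,0.22,0.8,0,0,0],
    [-1,0,0,0.8,0,0,0],
    [-1,0,0,0.8,0,0,0],
    [-1,0,0,0.7,0,0,0],
    [-1,0,0,0.4,0,0,0],
    [-1,0,0,0.15,0,0,0],
    [-1,0,0,0,0,0,0],
    [-1,0,0,0,0,0,0],
    [-1,0,0,0,0,0,0],
    [-1,0,0,0,0,0,0]
  ]
}}

```text
t: 5.35
tool_pos: [0.5183, 0.2273, 0.251]
orientation: [0.0, -0.0, 1.0, 0.0]
ft_force: [-0.4, -0.3, 0.4]
gripper_width: 0.001
grasp_force: 0.0
```

```bash
python3 - <<'E'
from h import *
units([0.5178,0.228,0.225],np.pi)
st=robot.get_state(); p=viewer.grab_frame("wrist"); save(p,"w2.png",(150,110,350,250),4)
for l in("vent_cap","cap_top"):
    for m in viewer.masks_of(p,l)[:3]:
        ys,xs=np.nonzero(m["pixels"]); print(l,round(m["confidence"],2),np.round(m["uv"],1),xs.min(),xs.max(),ys.min(),ys.max(),len(xs),at_z(p,m["uv"],.211,st))
units([0.5178,0.228,0.225],np.pi)
E
```

```text
pos [0.5183 0.2273 0.251 ] yaw -3.1415 shift [0.01 0.02 0.65] turn 0.0 tilt [0.003 0.006 0.   ] q6 -1.2 F [-0.43 -0.27  0.41] w 0.001 t 5.35
vent_cap 0.92 [254.6 209.4] 239 271 195 222 729 [0.51180757 0.22618302 0.211     ]
cap_top 0.97 [256.3 207.6] 238 271 195 222 732 [0.51064137 0.22722232 0.211     ]
pos [0.5182 0.2273 0.2507] yaw -3.1414 shift [0.01 0.02 0.64] turn 0.0 tilt [0.    0.002 0.   ] q6 -1.2 F [ 0.17 -0.63  0.02] w 0.004 t 5.5
```

View pics/w2.png

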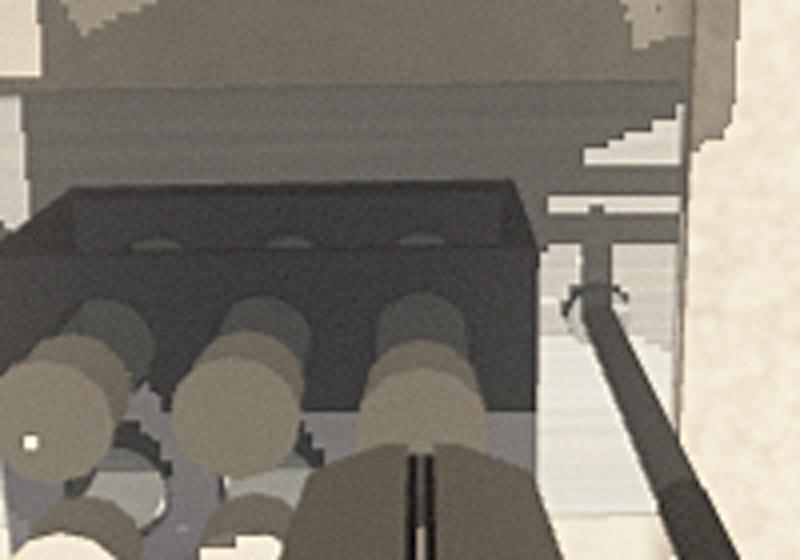

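Call:
{"api": "drive_tool", "payload": {
  "rows": [
    [-1,0,0,0.25,0,0,0],
    [-1,0,0,0.2,0,0,0],
    [-1,0,0,0.1,0,0,0],
    [-1,0,0,0.05,0,0,0],
    [-1,0,0,0.05,0,0,0],
    [-1,0,0,0.05,0,0,0],
    [-1,0,0,0,0,0,0],
    [-1,0,0,0,0,0,0]
  ]
}}

```text
t: 6.5
tool_pos: [0.5184, 0.2274, 0.2233]
orientation: [0.0, -0.0, 1.0, 0.0]
ft_force: [-0.0, -0.4, 5.8]
gripper_width: 0.001
grasp_force: 2.8
```

Contact at about 0.223–0.225, as predicted; continue.

Call:
{"api": "drive_tool", "payload": {
  "rows": [
    [-1,0,0,0.05,0,0,0],
    [-1,0,0,0.05,0,0,0],
    [-1,0,0,0.03,0,0,0],
    [-1,0,0,0,0,0,0],
    [-1,0,0,0,0,0,0]
  ]
}}

```text
t: 7.12
tool_pos: [0.5184, 0.2274, 0.218]
orientation: [0.0, -0.0, 1.0, 0.0]
ft_force: [0.3, 0.0, 6.1]
gripper_width: 0.007
grasp_force: 2.7
```

Call:
{"api": "drive_tool", "payload": {
  "rows": [
    [-1,0,0,0.03,0,0,0],
    [-1,0,0,0.02,0,0,0],
    [-1,0,0,0,0,0,0],
    [-1,0,0,0,0,0,0]
  ]
}}

```text
t: 7.62
tool_pos: [0.5187, 0.2275, 0.2171]
orientation: [0.001, -0.0, 1.0, 0.0]
ft_force: [-0.2, 1.0, 12.1]
gripper_width: 0.005
grasp_force: 6.4
```

Call:
{"api": "drive_tool", "payload": {
  "rows": [
    [-1,0,0,0.02,0,0,0],
    [-1,0,0,0.02,0,0,0],
    [-1,0,0,0,0,0,0],
    [-1,0,0,0,0,0,0]
  ]
}}

```text
t: 8.12
tool_pos: [0.5192, 0.2277, 0.217]
orientation: [0.002, -0.0, 1.0, 0.001]
ft_force: [-1.3, -0.1, 22.0]
gripper_width: 0.004
grasp_force: 11.3
```

Call:
{"api": "drive_tool", "payload": {
  "rows": [
    [-1,0,0,-0.3,0,0,0],
    [-1,0,0,-0.7,0,0,0],
    [-1,0,0,-1,0,0,0],
    [-1,0,0,-1,0,0,0.5],
    [-1,0,0,-0.5,0,0,1],
    [-1,0,0,0,0,0,1],
    [-1,0,0,0,0,0,1],
    [-1,0,0,0,0,0,1],
    [-1,0,0,0,0,0,1],
    [-1,0,0,0,0,0,1],
    [-1,0,0,0,0,0,1],
    [-1,0,0,0,0,0,1],
    [1,0,0,0,0,0,1],
    [1,0,0,0,0,0,1],
    [1,0,0,0,0,0,1],
    [1,0,0,0,0,0,1],
    [1,0,0,0,0,0,1],
    [1,0,0,0,0,0,1],
    [1,0,0,0,0,0,1]
  ]
}}

```text
t: 10.5
tool_pos: [0.5181, 0.2273, 0.3537]
orientation: [-0.0, 0.582, 0.813, -0.0]
ft_force: [-0.1, -0.1, -0.5]
gripper_width: 0.707
grasp_force: 0.0
```

```bash
python3 - <<'E'
from h import *
units([0.518,-0.176,0.30],1.90)
E
```

```text
pos [0.5181 0.2273 0.3537] yaw 1.8992 shift [-9.54 -3.25  1.35] turn -0.01 tilt [-0.007  0.     0.   ] q6 0.04 F [-0.1  -0.1  -0.54] w 0.707 t 10.5
```

Call:
{"api": "drive_tool", "payload": {
  "rows": [
    [1,-0.6,-0.2,0,0,0,0],
    [1,-0.95,-0.3,0,0,0,0],
    [1,-0.95,-0.35,0,0,0,0],
    [1,-0.95,-0.35,0,0,0,0],
    [1,-0.95,-0.35,0,0,0,0],
    [1,-0.95,-0.35,0,0,0,0],
    [1,-0.95,-0.35,0,0,0,0],
    [1,-0.95,-0.3,0.35,0,0,0],
    [1,-0.95,-0.3,0.5,0,0,0],
    [1,-0.85,-0.25,0.5,0,0,0],
    [1,-0.49,-0.15,0,0,0,0],
    [1,0,0,0,0,0,0],
    [1,0,0,0,0,0,0],
    [1,0,0,0,0,0,0]
  ]
}}

```text
t: 12.25
tool_pos: [0.5195, -0.175, 0.3006]
orientation: [0.0, 0.581, 0.814, 0.0]
ft_force: [-0.5, 0.6, 0.8]
gripper_width: 1.001
grasp_force: 0.0
```

```bash
python3 - <<'E'
from h import *
units([0.518,-0.176,0.30],1.90)
st=robot.get_state(); p=viewer.grab_frame("wrist"); save(p,"w3.png",s=1.5)
import pickle; pickle.dump((st,p),open("w3.pkl","wb"))
for l in("clamp_plate","handle_grip"):
    for m in viewer.masks_of(p,l)[:2]:
        ys,xs=np.nonzero(m["pixels"]); print(l,round(m["confidence"],2),np.round(m["uv"],1),xs.min(),xs.max(),ys.min(),ys.max(),len(xs),at_z(p,m["uv"],.05,st))
E
```

```text
pos [ 0.5195 -0.175   0.3006] yaw 1.9029 shift [-0.01 -0.04  0.01] turn 0.04 tilt [0.009 0.006 0.   ] q6 -0.7 F [-0.53  0.64  0.78] w 1.001 t 12.25
clamp_plate 0.98 [253.1 150.9] 230 281 90 215 5788 [ 0.51572036 -0.17123998  0.05      ]
handle_grip 0.82 [256.  150.8] 230 281 90 215 5735 [ 0.51903074 -0.1699716   0.05      ]
handle_grip 0.4 [402.3  39.3] 384 419 24 57 852 [0.63267606 0.00219533 0.05      ]
```

View pics/w3.png

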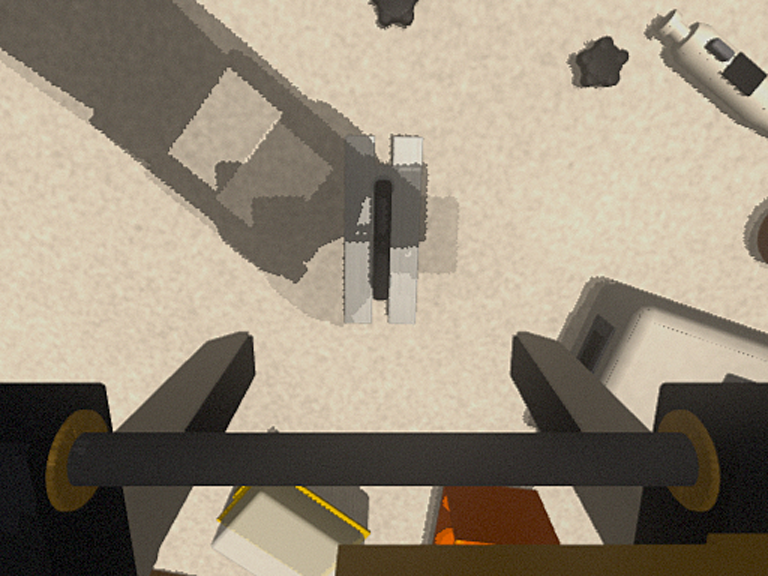

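```bash
python3 - <<'E'
from h import *
import pickle; st,p=pickle.load(open("w3.pkl","rb"))
g=lambda u,v,z: at_z(p,(u/1.5,v/1.5),z,st)[:2]
a,b=g(384.5,180,.057),g(380.5,299,.057); print("bar",a,b,np.linalg.norm(a-b),(a+b)/2,np.degrees(np.arctan2(*(a-b)[::-1])))
C=[g(345.5,136,.02),g(422,136,.02),g(344,323,.02),g(415.5,323,.02)]
print(np.round(C,4).tolist(),np.mean(C,0))
for i,j in((0,2),(1,3),(0,1),(2,3)): d=C[i]-C[j]; print(np.linalg.norm(d),np.degrees(np.arctan2(d[1],d[0])))
# refine bar by dark threshold
m=(p["frame"].max(2)<60).astype(np.uint8); m[:100]=0;m[215:]=0;m[:,:235]=0;m[:,275:]=0
n,_,s,c=cv2.connectedComponentsWithStats(m); i=1+s[1:,4].argmax(); print(s[i],c[i])
E
```

```text
bar [ 0.50710119 -0.13429544] [ 0.53583569 -0.22771733] 0.09774108985181017 [ 0.52146844 -0.18100639] 107.09673935964715
[[0.4658, -0.1136], [0.5261, -0.0928], [0.5154, -0.2724], [0.5779, -0.2509]] [ 0.52127342 -0.18240964]
0.16634603839661705 107.34575035724073
0.16631524971914363 108.1632559611397
0.06375778408135938 -161.02153620126083
0.0661311160979107 -161.0387880545458
[249 120  13  80 769] [254.28088427 155.20286086]
```

```bash
python3 - <<'E'
from h import *
units([0.5214,-0.1815,0.046],1.882)
E
```

```text
pos [ 0.5194 -0.1753  0.3001] yaw 1.9026 shift [-0.16 -0.    6.35] turn 0.26 tilt [0.004 0.003 0.   ] q6 -0.7 F [-0.93  0.04  0.64] w 1.004 t 12.4
```

Call:
{"api": "drive_tool", "payload": {
  "rows": [
    [1,-0.08,0,0.5,0,0,0.13],
    [1,-0.08,0,0.9,0,0,0.13],
    [1,0,0,0.9,0,0,0],
    [0.2,0,0,0.9,0,0,0],
    [0.2,0,0,0.9,0,0,0],
    [0.2,0,0,0.9,0,0,0],
    [0.2,0,0,0.6,0,0,0],
    [0.2,0,0,0.4,0,0,0],
    [0.2,0,0,0.25,0,0,0],
    [0.2,0,0,0.1,0,0,0],
    [0.2,0,0,0,0,0,0],
    [0.2,0,0,0,0,0,0]
  ]
}}

```text
t: 13.9
tool_pos: [0.5216, -0.182, 0.0466]
orientation: [0.001, 0.589, 0.808, 0.0]
ft_force: [0.3, -0.1, 0.7]
gripper_width: 0.601
grasp_force: 0.0
```

```bash
python3 - <<'E'
from h import *
units([0.5214,-0.1815,0.046],1.882)
E
```

```text
pos [ 0.5216 -0.182   0.0466] yaw 1.881 shift [ 0.01 -0.    0.01] turn -0.01 tilt [0.01  0.008 0.   ] q6 -0.69 F [ 0.34 -0.09  0.69] w 0.601 t 13.9
```

Call:
{"api": "drive_tool", "payload": {
  "rows": [
    [-1,0,0,0,0,0,0],
    [-1,0,0,0,0,0,0],
    [-1,0,0,0,0,0,0],
    [-1,0,0,0,0,0,0],
    [-1,0,0,0,0,0,0],
    [-1,0,0,0,0,0,0]
  ],
  "newtons": 35
}}

```text
t: 14.65
tool_pos: [0.5213, -0.1819, 0.0458]
orientation: [-0.0, 0.589, 0.808, 0.0]
ft_force: [0.2, -0.0, -0.2]
gripper_width: 0.146
grasp_force: 35.0
```

Call:
{"api": "drive_tool", "payload": {
  "rows": [
    [-1,0,0,-0.2,0,0,0],
    [-1,0,0,-0.4,0,0,0],
    [-1,0,0,-0.7,0,0,0],
    [-1,0,0,-0.9,0,0,0],
    [-1,0,0,-0.9,0,0,0],
    [-1,0,0,-0.9,0,0,0],
    [-1,0,0,-0.9,0,0,0],
    [-1,0,0,-0.9,0,0,0],
    [-1,0,0,-0.9,0,0,0],
    [-1,0,0,-0.7,0,0,0],
    [-1,0,0,-0.4,0,0,0],
    [-1,0,0,0,0,0,0],
    [-1,0,0,0,0,0,0]
  ]
}}

```text
t: 16.27
tool_pos: [0.5211, -0.1818, 0.3566]
orientation: [-0.001, 0.589, 0.808, -0.0]
ft_force: [0.2, -0.4, -2.4]
gripper_width: 0.147
grasp_force: 35.0
```

```bash
python3 - <<'E'
from h import *
units([0.533,0.1977,0.345],np.pi/2+0.02)
p=viewer.grab_frame("wrist"); save(p,"w4.png",s=1.5)
E
```

```text
pos [ 0.5211 -0.1818  0.3566] yaw 1.8809 shift [8.94 3.18 0.3 ] turn 3.63 tilt [-0.015 -0.012  0.   ] q6 -0.69 F [ 0.15 -0.37 -2.44] w 0.147 t 16.275
```

View pics/w4.png

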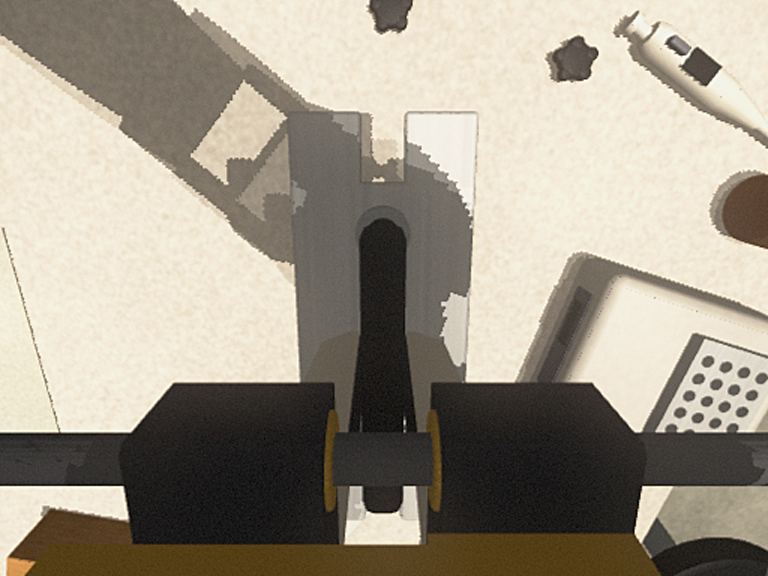

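```bash
python3 - <<'E'
from h import *
p=viewer.grab_frame("wrist"); f=192/np.tan(np.radians(p["vfov"])/2); M=np.array(p["mount"])
for u,v in((361,182),(405,182),(361,113),(405.5,113),(290,112),(477,112)):
    d=M[:3,:3]@np.array([(u/1.5-p["cx"])/f,(v/1.5-p["cy"])/f,1]); o=M[:3,3]; print(np.round((o+d*(0.0258-o[2])/d[2])*1e3,1))
E
```

```text
[59.8 -7.8 25.8]
[59.8  7.6 25.8]
[82.8 -7.5 25.8]
[82.8  7.5 25.8]
[ 83.1 -31.5  25.8]
[83.1 31.7 25.8]
```

Call:
{"api": "drive_tool", "payload": {
  "rows": [
    [-1,0,0,0,0,0,0.6],
    [-1,0,0,0,0,0,1],
    [-1,0,0,0,0,0,1],
    [-1,0,0,0,0,0,0.7],
    [-1,0,0,0,0,0,0.4],
    [-1,0,0,0,0,0,0],
    [-1,0,0,0,0,0,0]
  ]
}}

```text
t: 17.25
tool_pos: [0.5213, -0.1819, 0.3577]
orientation: [-0.0, 0.702, 0.712, -0.0]
ft_force: [-0.2, 0.0, -2.5]
gripper_width: 0.146
grasp_force: 35.0
```

```bash
python3 - <<'E'
from h import *
units([0.533,0.1977,0.345],np.pi/2+0.016)
E
```

```text
pos [ 0.5213 -0.1819  0.3577] yaw 1.5858 shift [9.48 0.44 0.32] turn -0.01 tilt [-0.001 -0.001  0.   ] q6 -0.4 F [-0.22  0.03 -2.51] w 0.146 t 17.25
```

Call:
{"api": "drive_tool", "payload": {
  "rows": [
    [-1,0.4,0.04,0,0,0,0],
    [-1,0.8,0.04,0,0,0,0],
    [-1,0.8,0.04,0,0,0,0],
    [-1,0.8,0.04,0,0,0,0],
    [-1,0.8,0.04,0,0,0,0],
    [-1,0.8,0.04,0,0,0,0],
    [-1,0.8,0.04,0,0,0,0],
    [-1,0.8,0.04,0,0,0,0],
    [-1,0.8,0.04,0,0,0,0],
    [-1,0.8,0.04,0,0,0,0],
    [-1,0.8,0.04,0,0,0,0],
    [-1,0.6,0,0,0,0,0],
    [-1,0.33,0,0,0,0,0],
    [-1,0.15,0,0,0,0,0],
    [-1,0,0,0,0,0,0],
    [-1,0,0,0,0,0,0],
    [-1,0,0,0,0,0,0],
    [-1,0,0,0,0,0,0]
  ]
}}

```text
t: 19.5
tool_pos: [0.5336, 0.1972, 0.3579]
orientation: [0.0, 0.702, 0.712, 0.0]
ft_force: [-0.6, -0.0, -3.2]
gripper_width: 0.146
grasp_force: 35.0
```

Call:
{"api": "drive_tool", "payload": {
  "rows": [
    [-1,0,0,0.3,0,0,0],
    [-1,0,0,0.4,0,0,0],
    [-1,0,0,0.3,0,0,0],
    [-1,0,0,0,0,0,0],
    [-1,0,0,0,0,0,0],
    [-1,0,0,0,0,0,0]
  ]
}}

```text
t: 20.25
tool_pos: [0.5336, 0.1976, 0.3185]
orientation: [0.0, 0.702, 0.712, 0.0]
ft_force: [-0.3, -0.2, -2.2]
gripper_width: 0.148
grasp_force: 35.0
```

```bash
python3 - <<'E'
from h import *
import pickle
units([0.533,0.199,0.312],np.pi/2+0.016)
st=robot.get_state(); p=viewer.grab_frame("wrist"); save(p,"w5.png",s=1.5); pickle.dump((st,p),open("w5.pkl","wb"))
p=viewer.grab_frame("top"); pickle.dump(p,open("t5.pkl","wb")); p=viewer.grab_frame("scene"); pickle.dump(p,open("s5.pkl","wb"))
E
```

```text
pos [0.5336 0.1976 0.3185] yaw 1.585 shift [ 0.04 -0.02  0.16] turn -0.02 tilt [ 0.01  -0.004  0.   ] q6 0.3 F [-0.27 -0.19 -2.2 ] w 0.148 t 20.25
```

View pics/w5.png

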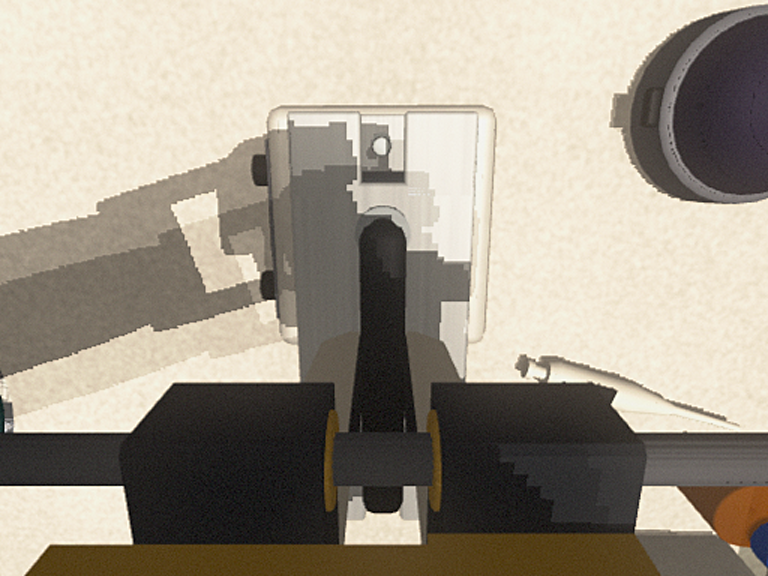

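```bash
python3 - <<'E'
from h import *
import pickle
st,p=pickle.load(open("w5.pkl","rb")); f=192/np.tan(np.radians(p["vfov"])/2); M=np.array(p["mount"]); o=M[:3,3]
for u,v,h in((381.5,146,.0685),):
    d=M[:3,:3]@np.array([(u/1.5-p["cx"])/f,(v/1.5-p["cy"])/f,1]); print(np.round((o+d*(h-o[2])/d[2])*1e3,1))
print(at_z(p,(381.5/1.5,146/1.5),.25,st))
for n in("t5","s5"):
    q=pickle.load(open(n+".pkl","rb")); print(n,proj(q,[[.5336,.1276,.25],[.5336,.197,.27],[.5336,.268,.25]]))
q=pickle.load(open("t5.pkl","rb"));a=q["frame"][150:260,135:255]
q=pickle.load(open("s5.pkl","rb"));b=q["frame"][120:230,240:360]
cv2.imwrite("pics/ts.png",cv2.resize(np.hstack([a,b]),None,fx=3.3,fy=3.3,interpolation=cv2.INTER_CUBIC)[:,:,::-1])
E
```

```text
[71.2 -0.4 68.5]
[0.53230534 0.26878239 0.25      ]
t5 [[204.04234182 203.05503179]
 [177.1752718  201.72436728]
 [151.87422098 202.03108591]]
s5 [[284.39968856 157.36953519]
 [301.95909618 149.56082809]
 [318.54446887 150.39079686]]
```

View pics/ts.png

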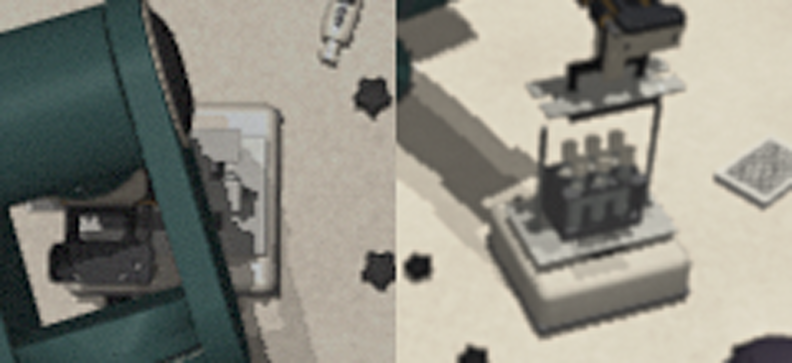

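Call:
{"api": "drive_tool", "payload": {
  "rows": [
    [-1,0.01,0,0.2,0,0,0],
    [-1,0,0,0.25,0,0,0],
    [-1,0,0,0.25,0,0,0],
    [-1,0,0,0.25,0,0,0],
    [-1,0,0,0.2,0,0,0],
    [-1,0,0,0.1,0,0,0],
    [-1,0,0,0,0,0,0],
    [-1,0,0,0,0,0,0]
  ]
}}

```text
t: 21.4
tool_pos: [0.5336, 0.198, 0.2682]
orientation: [0.0, 0.702, 0.712, 0.0]
ft_force: [0.8, 0.2, -2.2]
gripper_width: 0.147
grasp_force: 35.0
```

```bash
python3 - <<'E'
from h import *
units([0.533,0.199,0.249],np.pi/2+0.016); print(robot.get_state()["ft_torque"])
p=viewer.grab_frame("wrist"); q=viewer.grab_frame("scene")
cv2.imwrite("pics/w6.png",cv2.resize(np.hstack([p["frame"][60:200,170:340],q["frame"][120:260,220:390]]),None,fx=2.3,fy=2.3,interpolation=cv2.INTER_CUBIC)[:,:,::-1])
E
```

```text
pos [0.5336 0.198  0.2682] yaw 1.585 shift [ 0.03 -0.01  0.48] turn -0.02 tilt [ 0.006 -0.002  0.   ] q6 0.3 F [ 0.84  0.24 -2.22] w 0.147 t 21.4
[-0.08751384  0.05477253 -0.0368435 ]
```

View pics/w6.png

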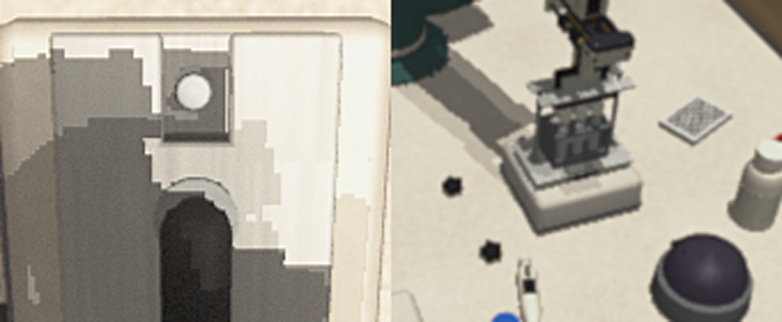

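Call:
{"api": "drive_tool", "payload": {
  "rows": [
    [-1,0,0,0.15,0,0,0],
    [-1,0,0,0.15,0,0,0],
    [-1,0,0,0.1,0,0,0],
    [-1,0,0,0.05,0,0,0],
    [-1,0,0,0,0,0,0],
    [-1,0,0,0,0,0,0]
  ]
}}

```text
t: 22.25
tool_pos: [0.5336, 0.1979, 0.25]
orientation: [0.0, 0.702, 0.712, 0.0]
ft_force: [-0.0, -0.1, -2.7]
gripper_width: 0.147
grasp_force: 35.0
```

Call:
{"api": "drive_tool", "payload": {
  "rows": [
    [-1,0,0,0.03,0,0,0],
    [-1,0,0,0.03,0,0,0],
    [-1,0,0,0,0,0,0],
    [-1,0,0,0,0,0,0]
  ]
}}

```text
t: 22.75
tool_pos: [0.5336, 0.1979, 0.2479]
orientation: [0.0, 0.702, 0.712, 0.0]
ft_force: [-0.2, 0.8, 4.4]
gripper_width: 0.148
grasp_force: 35.0
```

Call:
{"api": "drive_tool", "payload": {
  "rows": [
    [-1,0,0,0.02,0,0,0],
    [-1,0,0,0.015,0,0,0],
    [-1,0,0,0,0,0,0],
    [-1,0,0,0,0,0,0],
    [-1,0,0,0,0,0,0],
    [-1,0,0,0,0,0,0]
  ]
}}

```text
t: 23.5
tool_pos: [0.5337, 0.198, 0.2468]
orientation: [0.0, 0.702, 0.712, 0.001]
ft_force: [0.1, 0.1, 7.8]
gripper_width: 0.149
grasp_force: 35.0
```

```bash
python3 - <<'E'
from h import *
for i in range(5):
    units([0.533,0.199,0.245],np.pi/2+0.016); viewer.grab_frame("top")
print(robot.get_state()["ft_torque"])
E
```

```text
pos [0.5337 0.198  0.2468] yaw 1.585 shift [ 0.03 -0.02  0.04] turn -0.02 tilt [ 0.014 -0.004  0.   ] q6 0.3 F [0.15 0.07 7.82] w 0.149 t 23.5
pos [0.5337 0.198  0.2468] yaw 1.585 shift [ 0.03 -0.02  0.04] turn -0.02 tilt [ 0.014 -0.004  0.   ] q6 0.3 F [ 0.25 -1.05  8.08] w 0.147 t 23.55
pos [0.5337 0.198  0.2468] yaw 1.585 shift [ 0.03 -0.02  0.04] turn -0.02 tilt [ 0.014 -0.004  0.   ] q6 0.3 F [-0.81 -0.23  7.77] w 0.146 t 23.6
pos [0.5337 0.198  0.2468] yaw 1.585 shift [ 0.03 -0.02  0.04] turn -0.02 tilt [ 0.013 -0.004  0.   ] q6 0.3 F [-1.53 -0.1   9.55] w 0.145 t 23.65
pos [0.5337 0.198  0.2468] yaw 1.585 shift [ 0.03 -0.02  0.04] turn -0.02 tilt [ 0.014 -0.005  0.   ] q6 0.3 F [-0.67 -0.38  8.72] w 0.145 t 23.7
[-0.12986757  0.2285148  -0.01561277]
```

Call:
{"api": "drive_tool", "payload": {
  "rows": [
    [-1,0,0,0.014,0,0,0],
    [-1,0,0,0,0,0,0],
    [-1,0,0,0,0,0,0],
    [-1,0,0,0,0,0,0],
    [-1,0,0,0,0,0,0],
    [-1,0,0,0,0,0,0]
  ]
}}

```text
t: 24.5
tool_pos: [0.5337, 0.198, 0.2465]
orientation: [0.0, 0.702, 0.712, 0.001]
ft_force: [-0.9, 0.1, 9.9]
gripper_width: 0.148
grasp_force: 35.0
```

```bash
python3 - <<'E'
from h import *
F=[]
for i in range(12):
    p=viewer.grab_frame("wrist" if i else "scene"); F.append(robot.get_state()["ft_force"])
    if i==0: q=p
print(np.mean(F,0),np.std(F,0)); units([0.533,0.199,0.245],np.pi/2+0.016)
cv2.imwrite("pics/f.png",cv2.resize(np.hstack([p["frame"][60:200,170:340],q["frame"][120:260,220:390]]),None,fx=2.3,fy=2.3,interpolation=cv2.INTER_CUBIC)[:,:,::-1])
E
```

```text
[-0.82406879 -0.28159416  8.98421612] [0.51833539 0.52480693 0.60326936]
pos [0.5337 0.198  0.2464] yaw 1.585 shift [ 0.03 -0.02  0.04] turn -0.02 tilt [ 0.017 -0.005  0.   ] q6 0.3 F [-0.67  0.49  8.61] w 0.146 t 25.1
```

View pics/f.png

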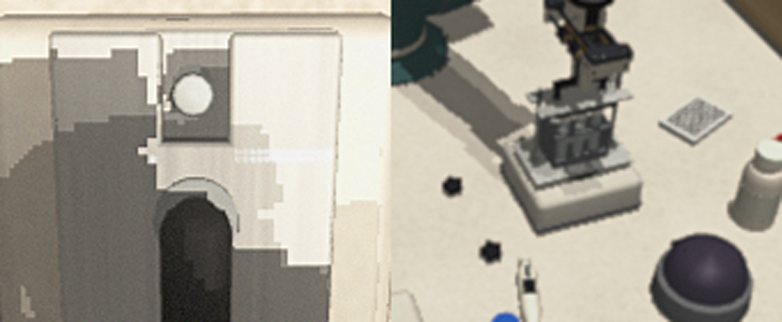

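The plate is seated level with the stud centred in its slot and a mean push of 9 N. I'll add a touch more push and hand in.

Call:
{"api": "drive_tool", "payload": {
  "rows": [
    [-1,0,0,0.011,0,0,0],
    [-1,0,0,0,0,0,0],
    [-1,0,0,0,0,0,0],
    [-1,0,0,0,0,0,0],
    [-1,0,0,0,0,0,0],
    [-1,0,0,0,0,0,0]
  ]
}}

```text
t: 25.85
tool_pos: [0.5338, 0.198, 0.2462]
orientation: [0.0, 0.702, 0.712, 0.001]
ft_force: [-1.3, -0.6, 9.9]
gripper_width: 0.145
grasp_force: 35.0
```

```bash
python3 - <<'E'
from h import *
F=[]
for i in range(12):
    viewer.grab_frame("scene"); F.append(robot.get_state()["ft_force"])
m=np.mean(F,0); print(m)
if 9<m[2]<11.5: print(sign_off())
E
```

```text
[-0.94437056 -0.42622845 10.37576051]
the job is handed in; nothing more can be done
None
```

The job is handed in at about 26 s: the vented cap is pressed home against its stop (22 N), and the clamp plate sits level over the studs, still gripped, with a steady push of about 10.4 N; I checked only the far stud in its slot close up.

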